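# Start the wax warmer

## Task

Get the wax warmer going, using only the fingertips: first push its open lid fully shut, then press the green-striped end of the black rocker switch right down to on, and last press the amber key fully down. Do not throw the lid back open, do not press the white or blue key, and leave everything else on the bench standing where it is.

Things in the scene. Friction and masses are not known exactly. Their poses are not given: they have to be found in the camera images.
- warmer: bench-top wax warmer, fixed to the bench: a square open steel tank 200 x 200 mm, rim 100 mm high, holding set wax, with a grey switch deck (200 x 140 mm, 50 mm high) joined to its right side. Origin on the bench under the tank's centre; x points away from the robot across the tank, y towards the tank's left side, so the deck lies at y = -0.10 to -0.24
- lid (a joint): angle of the tank's lid in rad: 0 = shut flat on the tank, grows as it opens. A stiff hinge: the lid stays at any angle, a downward push of about 2 N on the pad moves it
- lid_hinge (a point): middle of the lid's hinge line, at the far edge of the tank, 100 mm up, on the lid's underside. Axes turn with the lid: the lid (204 mm long, 206 mm wide, 6 mm thick, aluminium) lies along -x from here, z is out of its outer face, y is the hinge axis
- lid_pad (a point): centre of the outer face of the light wooden push pad (50 x 90 mm, 6 mm thick) on the lid near its free edge, 165 mm from the hinge line and 12 mm above the lid's underside; axes turn with the lid. With the lid shut it is 112 mm above the bench
- rocker (a joint): angle of the rocker switch in rad: 0 = off (green-striped end fully raised), 0.4 = on (striped end fully down). Stays where it is left; about 2 to 5 N on the striped end moves it
- rocker_press (a point): point to press: on the top face of the black rocker paddle (76 x 36 mm, 12 mm thick, standing on the switch deck), in the green-striped end nearer the robot, 27 mm from the pivot, 6 mm above the pivot in the paddle's own frame. Axes turn with the paddle: x along it towards its plain end, z out of the top face, pivot axis along y. At off it is about 78 mm above the bench, at on about 68 mm; the deck's top is at 50 mm and the paddle ends clear of it
- amber (a joint): amber (orange) key's travel in m: 0 = standing fully up, 0.010 = fully down. It has no spring: moved by about 3 N, it stays where it is left (it may start up to 0.0015 down)
- amber_top (a point): centre of the top face of the amber (orange) push key (cap 36 x 44 mm, its top 14 mm above its grey unit when up, 4 mm above it when fully down); z up. At the start the top is about 72 mm above the bench. The three keys stand 75 mm apart in a row, in any order, each in a grey unit 62 x 70 mm, 40 mm high, on an aluminium rail (300 x 80 mm, 18 mm high, fixed to the bench) right of the warmer
- white (a joint): white key's travel in m: 0 = standing fully up, 0.010 = fully down. It has no spring: moved by about 3 N, it stays where it is left (it may start up to 0.0015 down)
- white_top (a point): centre of the top face of the white push key (cap 36 x 44 mm, its top 14 mm above its grey unit when up, 4 mm above it when fully down); z up. At the start the top is about 72 mm above the bench
- blue (a joint): blue key's travel in m: 0 = standing fully up, 0.010 = fully down. It has no spring: moved by about 3 N, it stays where it is left (it may start up to 0.0015 down)
- blue_top (a point): centre of the top face of the blue push key (cap 36 x 44 mm, its top 14 mm above its grey unit when up, 4 mm above it when fully down); z up. At the start the top is about 72 mm above the bench
- candle_ivory: ivory candle standing upright, flared top, 40 mm wide, 140 mm tall; origin under its foot. Loose; leave it alone
- candle_red: red candle standing upright, flared top, 40 mm wide, 140 mm tall; origin under its foot. Loose; leave it alone
- wick_jar: small amber glass jar with brass cap, 36 mm across, 45 mm tall, on the far end of the switch deck; origin under its foot. Loose; leave it alone
- tealight: tealight tin, 38 mm across, 18 mm tall, on the near end of the key rail; origin under its foot. Loose; leave it alone
- bowl: brown lacquer bowl, 80 mm across, 40 mm tall; origin under its foot. Loose; leave it alone
- candlestick: dark iron candlestick, 68 mm across, 70 mm tall; origin under its foot. Loose; leave it alone
- brush: flat brush, about 200 mm long, lying on the bench at the right; origin under its middle. Loose; leave it alone
- wax_block: block of pale wax, 90 x 70 x 40 mm; origin under its centre. Loose; leave it alone

How it is judged:
By the outcome, as a careful person would: the job done as asked, in the order asked, and still so for the second after the job is handed in, with the robot touching nothing.
It also fails if it takes over 64 s, if anything falls off the work surface, if the arm or the gripper's body presses on something with over 40 N, if the wrist force passes 120 N, or if a joint passes its speed limit or range.

## Robot

A 6-joint arm with a two-finger parallel gripper is mounted at the origin on the work surface. World frame = base frame: x ahead of the robot, y to its left, z up, the work surface at z = 0. Lengths are in m, angles in degrees, forces in N, time in s.
With the tool pointing down it reaches from about 0.25 to 0.725 m from the base axis. Payload 4 kg.
Tool frame: the origin (TCP) lies at the very end of the fingers, on their centre line; the grasp point (between the pads) lies 19 mm behind it; z points along the fingers, y is the line along which they close (so a half turn about z gives the same grasp; the last joint's range is limited). The gripper opens to 85 mm and grips with 20 to 120 N. Pads are 22 mm wide; open, the fingers measure 114 mm over their backs; the gripper's body (76 mm by 85 mm) begins 54 mm behind the grasp point. The pads swing forward as they close: fully open they stand 13 mm farther back than shut.
Start: joints at [66.578, 13.785, 0.286, 76.501, 0, 90], TCP at [0.199, 0.459, 0.231] pointing down, gripper open.
Joint ranges: [-155.79, 155.79], [-60.16, 107.12], [-62.33, 73.08], [-114, 123.19], [-81.49, 82.49], [-180, 180]. Speed limits (degrees/s): [159.86, 159.86, 180, 180, 180, 180].

## Interface

Orientations are given as a 3x3 rotation matrix whose columns are the frame's x, y, z axes.
In Python, from bench import get_obs, grab_frame, hand_in gives the robot as it stands.
- The arm moves only by the shell command python3 -m handwheel 'ROWS'. ROWS is JSON, a list that holds one entry, the list of rows, each a list of 5 numbers: the shift along the tool's x, y, z in mm, then the turn about the tool's z in degrees, then the closure, from 0 (fully open) to 1 (shut). A call has 1 to 20 rows; each row shifts and turns the commanded pose from where the row before left it, along the tool's axes as they then stand; what a row does not reach is not made up. A row lasts 1/10 s, in which the tool goes at most 50 mm and 8.59 degrees, less where a joint would pass 70% of its speed; a pose out of reach is approached as far as the arm can. A call is refused whole if a number of a shift passes 50 or a number of a turn 8.59, either way. A call with a gripper value outside its range is refused whole. The fingers move at their own pace and stop on an object; the grip force is fixed at half the most. Time passes only in rows, so rows that do not move let the fingers close. It gives the time, the measured TCP pose, the force, the opening and the grip force at its end, in the units of the state.
- get_obs(): the state, without advancing time (a new reading comes with each control period).
- grab_frame(name): name is "side" or "top"; returns a dict with "img" (384x512x3 uint8, red, green, blue), "z_map" (384x512 float32, m along the optical axis (not along the pixel's ray), 0 where there is no reading), "K" (3x3 intrinsics, pixels), "origin" and "rotation" of the camera in the world. Camera axes: x right, y down, z forward; pixel columns grow to the right and rows downward; lengths in m; the calibration is good to about 2 mm. A picture is of the moment at which its call begins.
- hand_in(): hands the job in; it is judged then, once.
The state is a dict: "clock": time; "joint_pos": joint angles; "joint_vel": joint speeds; "joint_efforts": joint torques, N m; "eef_pos": TCP position; "orientation": TCP orientation; "wrist_force": force on the tool from outside, world axes, zero at the start; "moment": the same for the moment, N m; "width": finger opening in m; "gripper_force": force on a finger pad.
Only numpy, scipy, OpenCV 4.12 (cv2) and the standard library are available. Lean on these libraries where they do the work, as an engineer would, in place of code of your own. Each camera call takes 0.05 s, during which the arm holds its last target. There are 200 camera calls.

## Working session

There is one attempt and no reset: what is moved stays moved. The work goes in short steps, Python scripts to look and compute and a shell command to move; the robot and the scene stay as the last step left them, time stands still between calls to the robot, and variables do not carry over. Pictures are saved under pics/ and viewed, at most 10 in all, crops included, and the job is handed in when it is done.

```bash
mkdir -p pics
cat > h.py <<'E'
import numpy as np,cv2
from bench import get_obs,grab_frame,hand_in
def cloud(f):
    z=f["z_map"];K=np.array(f["K"]);v,u=np.indices(z.shape)
    p=np.stack([(u-K[0,2])/K[0,0]*z,(v-K[1,2])/K[1,1]*z,z],-1)
    w=p@np.array(f["rotation"]).T+np.array(f["origin"]); w[z==0]=np.nan
    return w
E
python3 - <<'E'
from h import *
for n in("top","side"):
    f=grab_frame(n);cv2.imwrite(f"pics/{n}0.png",f["img"][:,:,::-1]);np.savez(f"{n}0.npz",img=f["img"],P=cloud(f))
    print(n,f["origin"],np.round(f["rotation"],2).tolist(),np.array(f["K"])[0])
o=get_obs();print(o["clock"],o["eef_pos"],np.round(o["orientation"],3),o["wrist_force"])
E
```

```text
top [ 0.36741539 -0.00343124  1.08914741] [[-0.03, -0.99, 0.14], [-1.0, 0.03, -0.02], [0.02, -0.14, -0.99]] [360.39861483   0.         252.44963179]
side [0.23233916 0.81513262 1.02279367] [[-0.94, -0.24, 0.24], [-0.33, 0.69, -0.65], [-0.01, -0.69, -0.72]] [366.70278002   0.         256.50632472]
0.1 [0.1985244  0.45829515 0.23048275] [[-0.918  0.398 -0.001]
 [ 0.398  0.918 -0.002]
 [ 0.    -0.002 -1.   ]] [-0.08058148 -1.43777016 -1.08512103]
```

View pics/top0.png

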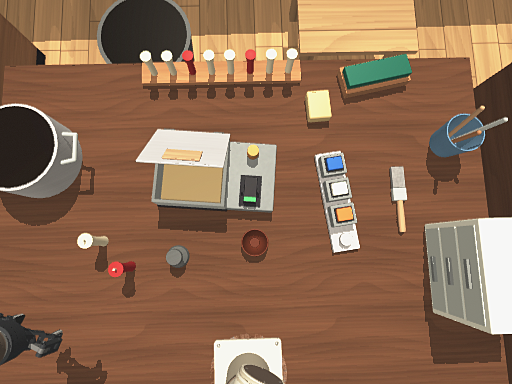

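View pics/side0.png

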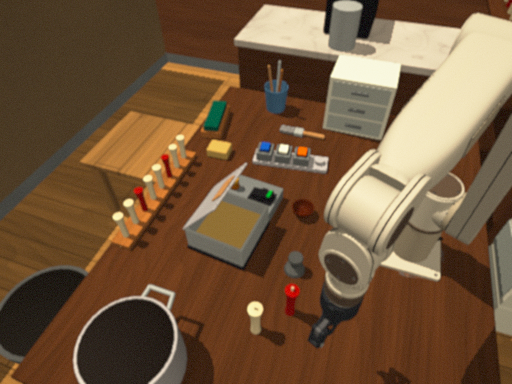

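The top view shows the open lid with its pad at (182,155), the rocker at (250,192) with its green stripe at (249,199), and the keys blue (334,164), white (339,188) and amber (344,214). The gripper is at the lower left, and the candles are at (85,241) and (115,269). The side view agrees.

Run:
```python
from h import *
d=np.load("top0.npz");I=d["img"];P=d["P"];H=cv2.cvtColor(I,cv2.COLOR_RGB2HSV)
def rep(n,box,lo,hi,big=True):
    u0,v0,u1,v1=box;m=np.zeros(H.shape[:2],np.uint8);m[v0:v1,u0:u1]=cv2.inRange(H,lo,hi)[v0:v1,u0:u1]
    k,L,s,c=cv2.connectedComponentsWithStats(m)
    j=1+np.argmax(s[1:,4]);q=P[L==j];(r)=cv2.minAreaRect(np.float32(q[:,:2]*1000))
    print(n,s[j],"med",np.round(np.nanmedian(q,0),4),"mean",np.round(np.nanmean(q,0),4),"zrange",np.nanpercentile(q[:,2],[5,95]).round(3),np.round(r[0]),np.round(r[1]),round(r[2]))
    return q
rep("amber",(325,200,362,228),(8,150,150),(25,255,255))
rep("white",(325,178,355,198),(0,0,200),(180,50,255))
rep("blue",(320,152,350,176),(100,120,80),(125,255,255))
rep("green",(235,170,270,212),(50,120,80),(85,255,255))
rep("black",(235,170,270,212),(0,0,0),(180,255,60))
q=rep("pad",(155,145,210,165),(8,60,120),(25,255,255))
n=np.linalg.svd(q-q.mean(0))[2][2];print("pad n",n)
q=rep("lid",(130,125,235,168),(0,0,180),(180,30,255))
c=q.mean(0);n=np.linalg.svd(q-c,full_matrices=False)[2][2];print("lid n",n, np.degrees(np.arccos(abs(n[2]))))
for n,u,v in [("rimNL",155,203),("rimNR",228,208),("deckNR",272,210),("deckFR",274,144),("lidTL",155,131),("lidTR",229,134),("lidBL",139,161),("lidBR",226,166),("jar",253,150),("bowl",255,243),("stick",177,257),("tea",346,240),("red",116,269),("ivory",85,241)]:print(n,P[v,u].round(3))
```

```text
amber [336 207  17  14 197] med [ 0.44   -0.2858  0.0703] mean [ 0.4407 -0.2859  0.07  ] zrange [0.067 0.073] [ 441. -287.] [37. 44.] 8
white [326 178  26  20 293] med [ 0.5166 -0.2765  0.0691] mean [ 0.5163 -0.2765  0.0657] zrange [0.055 0.073] [ 516. -277.] [57. 66.] 8
blue [326 156  17  15 197] med [ 0.588  -0.2654  0.071 ] mean [ 0.5885 -0.2661  0.0704] zrange [0.064 0.074] [ 590. -267.] [39. 45.] 7
green [243 197  13   5  49] med [ 0.4891 -0.019   0.078 ] mean [ 0.4896 -0.0178  0.0775] zrange [0.074 0.081] [489. -16.] [34. 12.] 86
black [243 188  17  19  83] med [ 0.4802 -0.0274  0.0517] mean [ 0.4865 -0.0249  0.0588] zrange [0.048 0.078] [490. -30.] [33. 62.] 44
pad [162 149  41  12 391] med [0.5801 0.1439 0.2405] mean [0.5814 0.1441 0.2395] zrange [0.22  0.255] [584. 146.] [92. 39.] 84Traceback (most recent call last):
  File "<stdin>", line 15, in <module>
    u, s, vh = gufunc(a, signature=signature)
               ~~~~~~^^^^^^^^^^^^^^^^^^^^^^^^
    raise LinAlgError("SVD did not converge")
numpy.linalg.LinAlgError: SVD did not converge
```

Run:
```python
from h import *
d=np.load("top0.npz");I=d["img"];P=d["P"]
for n,u,v in [("rimNL",157,203),("rimNR",227,207),("wax",192,185),("deckNR",270,208),("deckFR",272,147),("lidTL",157,133),("lidTR",227,136),("lidBL",142,159),("lidBR",224,163),("pad",182,155),("jar",253,150),("bowl",255,243),("stick",177,257),("tea",346,240),("red",116,269),("ivory",85,241)]:print(n,np.nanmedian(P[v-1:v+2,u-1:u+2].reshape(-1,3),0).round(3))
m=np.zeros(I.shape[:2],bool);m[136:158,160:222]=1
q=P[m];q=q[~np.isnan(q[:,0])];c=np.median(q,0);q=q[np.abs(q-c).max(1)<.15];c=q.mean(0)
n=np.linalg.svd(q-c,full_matrices=False)[2][2];print("n",n,c,np.degrees(np.arccos(abs(n[2]))))
```

```text
rimNL [0.486 0.247 0.061]
rimNR [0.471 0.048 0.048]
wax [0.536 0.147 0.059]
deckNR [ 0.464 -0.077  0.05 ]
deckFR [ 0.645 -0.089  0.048]
lidTL [0.671 0.231 0.13 ]
lidTR [0.661 0.04  0.12 ]
lidBL [0.568 0.234 0.258]
lidBR [0.587 0.048 0.099]
pad [0.58  0.144 0.242]
jar [ 0.626 -0.031  0.095]
bowl [ 0.365 -0.031  0.006]
stick [0.333 0.187 0.07 ]
tea [ 0.366 -0.296  0.035]
red [0.309 0.334 0.131]
ivory [0.384 0.416 0.128]
n [-0.79952037  0.08212868 -0.59499753] [0.61533133 0.13046917 0.18920765] 53.487544066127406
```

```bash
python3 -m handwheel '[[[0,0,-40,-7.8,1],[0,0,-40,-7.8,1],[0,0,-10,-7.8,1],[-35,-27,0,0,1],[-35,-27,0,0,1],[-35,-27,0,0,1],[-35,-27,0,0,1],[-35,-27,0,0,1],[-35,-27,0,0,1],[-35,-27,0,0,1],[-35,-27,0,0,1],[-35,-27,0,0,1],[-35,-27,0,0,1],[-35,-27,0,0,1],[0,0,0,0,1],[0,0,0,0,1]]]'
```

```text
clock: 1.7
eef_pos: [0.5839, 0.1607, 0.3197]
orientation: [[-1.0, 0.003, -0.003], [0.003, 1.0, -0.0], [0.003, -0.0, -1.0]]
wrist_force: [-0.1, 0.9, 0.0]
width: -0.0
gripper_force: 0.0
```

```bash
python3 -m handwheel '[[[-8,-16,20,0,1],[0,0,20,0,1],[0,0,20,0,1],[0,0,8,0,1],[0,0,8,0,1],[0,0,6,0,1],[5,0,6,0,1],[6,0,6,0,1],[0,0,0,0,1]]]'
python3 - <<'E'
from h import *
f=grab_frame("side");cv2.imwrite("pics/s1.png",cv2.resize(f["img"][130:290,150:350,::-1],(800,640))[:600])
E
```

```text
clock: 2.6
eef_pos: [0.5799, 0.1459, 0.2274]
orientation: [[-1.0, -0.0, -0.0], [-0.0, 1.0, 0.0], [0.0, 0.0, -1.0]]
wrist_force: [0.7, 0.1, -0.2]
width: 0.0002
gripper_force: 0.0
```

View pics/s1.png

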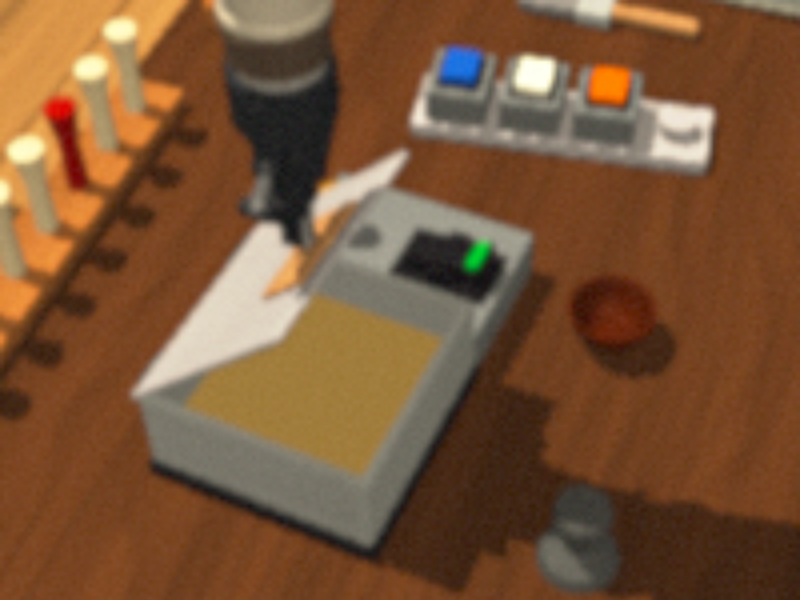

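The fingertips (295,240 in the crop) are just over the wooden pad. I'll follow the arc down.

```bash
python3 -m handwheel '[[[5,0,4,0,1],[5,0,4,0,1],[5,0,4,0,1],[5,0,6,0,1],[5,1,6,0,1],[4,0,5,0,1],[4,1,5,0,1],[5,0,6,0,1],[5,1,6,0,1],[4,0,7,0,1],[4,1,7,0,1],[4,0,7,0,1]]]'
```

```text
clock: 3.85
eef_pos: [0.5252, 0.1498, 0.1597]
orientation: [[-1.0, 0.0, -0.0], [0.0, 1.0, 0.0], [0.0, 0.0, -1.0]]
wrist_force: [2.0, -0.6, 0.3]
width: -0.0002
gripper_force: 0.7
```

```bash
python3 -m handwheel '[[[3,0,6,0,1],[3,0,6,0,1],[3,0,6,0,1],[2,0,6,0,1],[2,0,6,0,1]]]'
python3 - <<'E'
from h import *
f=grab_frame("side");cv2.imwrite("pics/s2.png",cv2.resize(f["img"][130:280,150:350,::-1],(800,600)))
E
```

```text
clock: 4.35
eef_pos: [0.5125, 0.1497, 0.1298]
orientation: [[-1.0, 0.0, 0.0], [0.0, 1.0, 0.0], [-0.0, 0.0, -1.0]]
wrist_force: [1.5, -0.5, 0.6]
width: 0.0001
gripper_force: 0.7
```

View pics/s2.png

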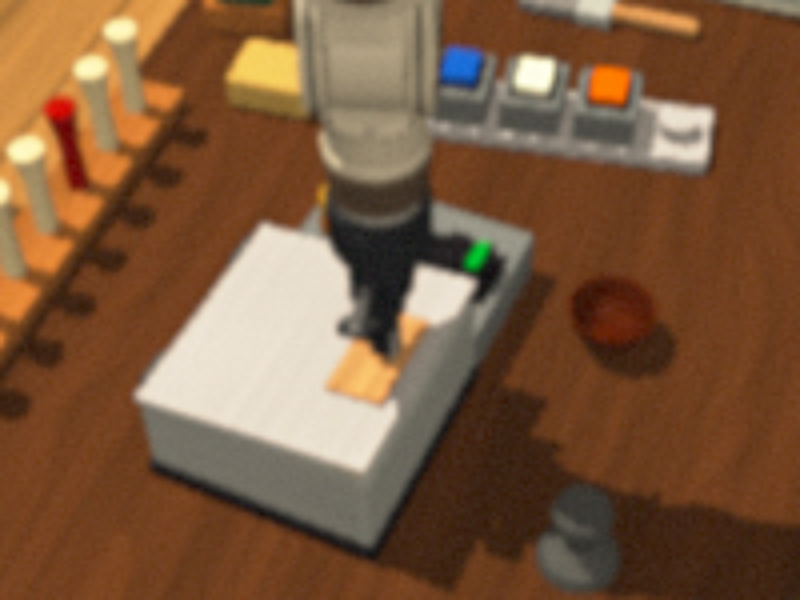

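The lid is nearly shut and the tip is on the pad at (380,350). Next I press to the stop.

```bash
python3 -m handwheel '[[[1,0,5,0,1],[0,0,5,0,1],[0,0,4,0,1],[0,0,3,0,1],[0,0,2,0,1],[0,0,2,0,1]]]'
```

```text
clock: 5.0
eef_pos: [0.5113, 0.1496, 0.1118]
orientation: [[-1.0, 0.0, 0.0], [0.0, 1.0, 0.0], [-0.0, 0.0, -1.0]]
wrist_force: [-10.3, -3.1, 28.3]
width: 0.0002
gripper_force: 14.1
```

```bash
python3 -m handwheel '[[[0,0,0,0,1],[0,0,-5,0,1],[0,0,-20,0,1],[0,0,-30,0,1],[3,-28,-20,0,1],[5,-28,0,0,1],[5,-28,0,0,1],[5,-28,0,0,1],[5,-28,0,0,1],[5,-28,0,0,1],[0,0,0,0,1]]]'
python3 - <<'E'
from h import *
f=grab_frame("side");P=cloud(f);cv2.imwrite("pics/s3.png",cv2.resize(f["img"][130:280,150:350,::-1],(800,600)))
H=cv2.cvtColor(f["img"],cv2.COLOR_RGB2HSV);m=cv2.inRange(H,(50,120,80),(85,255,255));m[:170]=0;m[240:]=0;m[:,:230]=0;m[:,300:]=0
q=P[m>0];print(len(q),np.nanmedian(q,0),np.nanmin(q,0),np.nanmax(q,0))
E
```

```text
clock: 6.1
eef_pos: [0.4831, -0.021, 0.1842]
orientation: [[-1.0, 0.005, -0.0], [0.005, 1.0, -0.001], [0.0, -0.001, -1.0]]
wrist_force: [0.6, 0.4, 0.4]
width: -0.0001
gripper_force: 0.0
36 [ 0.49155349 -0.01190183  0.07836831] [ 0.48242639 -0.03214219  0.07403139] [0.50011726 0.00075171 0.08265389]
```

View pics/s3.png

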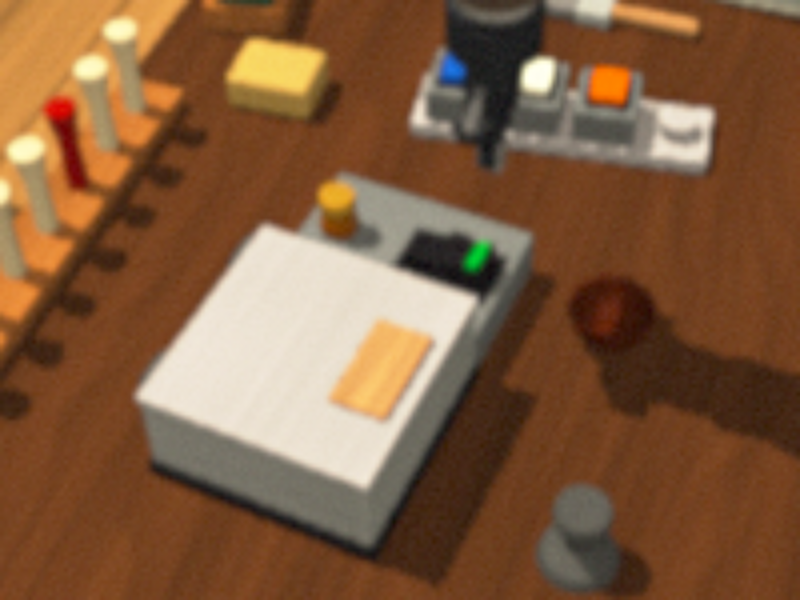

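The lid is shut flat, and the green stripe at (478,257) matches the earlier fix. Next, the rocker press.

```bash
python3 -m handwheel '[[[0,5,30,0,1],[0,0,30,0,1],[0,0,30,0,1],[0,0,8,0,1],[0,0,5,0,1],[0,0,4,0,1],[0,0,3,0,1],[0,0,3,0,1],[0,0,2,0,1],[0,0,0,0,1]]]'
```

```text
clock: 7.15
eef_pos: [0.4839, -0.0132, 0.0696]
orientation: [[-1.0, 0.0, 0.001], [0.0, 1.0, 0.0], [-0.001, 0.0, -1.0]]
wrist_force: [-0.8, 0.9, 1.9]
width: -0.0001
gripper_force: 0.7
```

```bash
python3 -m handwheel '[[[0,0,1,0,1],[0,0,1,0,1],[0,0,1,0,1],[0,0,1,0,1],[0,0,0,0,1]]]'
```

```text
clock: 7.65
eef_pos: [0.484, -0.0132, 0.0669]
orientation: [[-1.0, 0.0, 0.002], [0.0, 1.0, 0.0], [-0.002, 0.0, -1.0]]
wrist_force: [-4.6, 1.1, 13.5]
width: -0.0
gripper_force: 7.0
```

```bash
python3 -m handwheel '[[[0,0,1,0,1],[0,0,1,0,1],[0,0,0,0,1]]]'; python3 -m handwheel '[[[0,0,-4,0,1],[0,0,-30,0,1],[0,0,-40,0,1],[0,0,-30,0,1],[8,-45,0,0,1],[7,-45,0,0,1],[7,-45,0,0,1],[7,-45,0,0,1],[7,-45,0,0,1],[7,-46,0,0,1],[0,0,0,0,1]]]'
python3 - <<'E'
from h import *
f=grab_frame("top");P=cloud(f);cv2.imwrite("pics/t4.png",cv2.resize(f["img"][130:265,220:400,::-1],(800,600)))
f=grab_frame("side");P=cloud(f);cv2.imwrite("pics/s4.png",cv2.resize(f["img"][130:280,150:350,::-1],(800,600)))
H=cv2.cvtColor(f["img"],cv2.COLOR_RGB2HSV)
m=cv2.inRange(H,(50,120,80),(85,255,255));m[:170]=0;m[240:]=0;m[:,:230]=0;m[:,300:]=0
q=P[m>0];print(len(q),np.nanmedian(q,0))
m=cv2.inRange(H,(5,150,150),(25,255,255));m[:135]=0;m[165:]=0;m[:,:285]=0;m[:,315:]=0
q=P[m>0];print("amber",len(q),np.nanmedian(q,0),np.nanmin(q,0),np.nanmax(q,0))
E
```

```text
clock: 7.95
eef_pos: [0.484, -0.0132, 0.0664]
orientation: [[-1.0, 0.0, 0.002], [0.0, 1.0, 0.0], [-0.002, 0.0, -1.0]]
wrist_force: [-9.2, 1.6, 24.6]
width: -0.0
gripper_force: 12.9
clock: 9.05
eef_pos: [0.4395, -0.29, 0.1669]
orientation: [[-1.0, 0.008, 0.0], [0.008, 1.0, -0.003], [-0.0, -0.003, -1.0]]
wrist_force: [-0.1, 0.8, -0.8]
width: -0.0001
gripper_force: 0.0
40 [ 0.49006566 -0.01555918  0.06832724]
amber 102 [ 0.44205202 -0.2870034   0.06987131] [ 0.42414627 -0.47005248 -0.00391135] [ 0.47713056 -0.26200047  0.07619893]
```

View pics/t4.png

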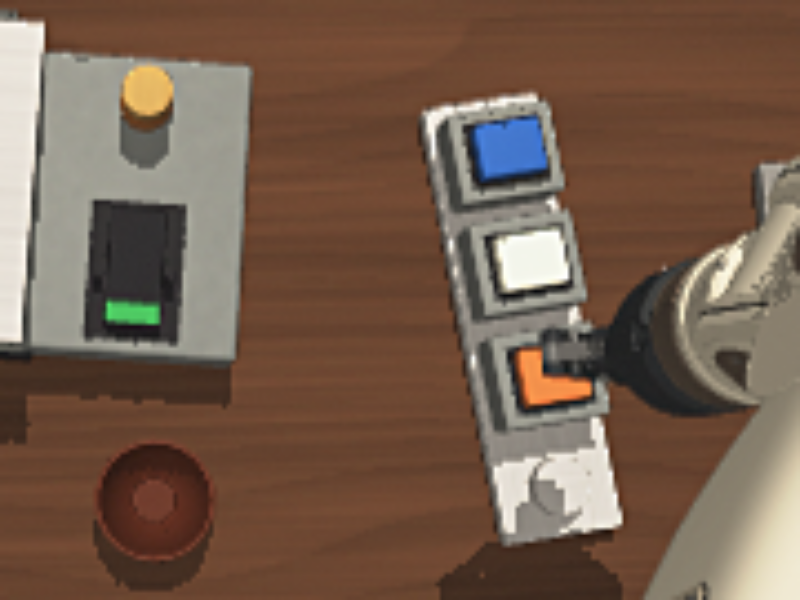

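View pics/s4.png

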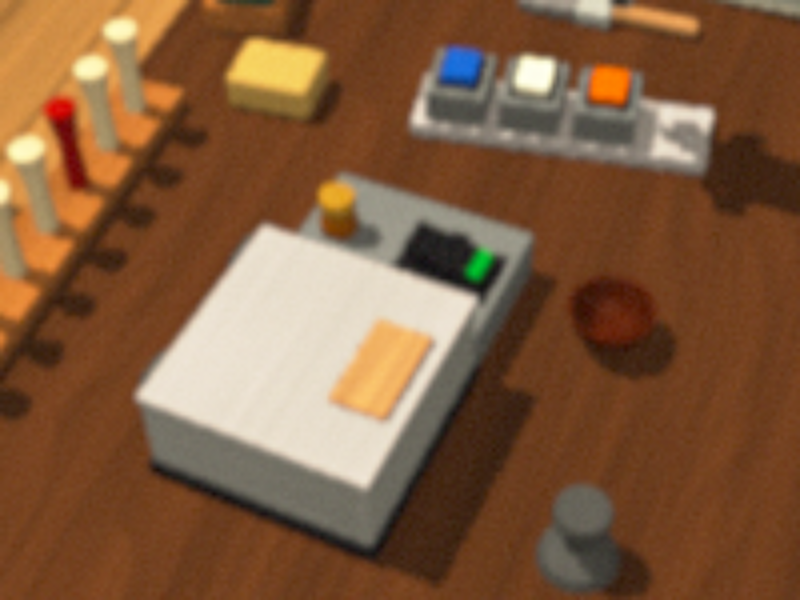

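The stripe dropped to z 0.068, so the rocker is on. The tip hangs over the amber key, apparently offset only by parallax. Next, press amber.

```bash
python3 -m handwheel '[[[0,3,30,0,1],[0,0,30,0,1],[0,0,20,0,1],[0,0,7,0,1],[0,0,5,0,1],[0,0,3,0,1],[0,0,3,0,1],[0,0,2,0,1],[0,0,2,0,1],[0,0,2,0,1],[0,0,1,0,1],[0,0,0,0,1]]]'
```

```text
clock: 10.35
eef_pos: [0.441, -0.2817, 0.0625]
orientation: [[-1.0, 0.0, 0.001], [0.0, 1.0, -0.001], [-0.001, -0.001, -1.0]]
wrist_force: [1.0, 0.6, 2.4]
width: 0.0003
gripper_force: 1.2
```

```bash
python3 -m handwheel '[[[0,0,1,0,1],[0,0,1,0,1],[0,0,1,0,1],[0,0,1,0,1],[0,0,0,0,1]]]'
```

```text
clock: 10.85
eef_pos: [0.441, -0.2817, 0.0618]
orientation: [[-1.0, 0.001, 0.003], [0.0, 1.0, -0.002], [-0.003, -0.002, -1.0]]
wrist_force: [-5.0, 4.9, 23.7]
width: 0.0003
gripper_force: 12.0
```

Amber is at its stop (24 N at z 0.062). I'll retreat and check.

```bash
python3 -m handwheel '[[[0,0,-4,0,1],[0,0,-25,0,1],[0,0,-40,0,1],[0,0,-40,0,1],[0,0,-40,0,1],[30,0,0,0,1],[30,0,0,0,1],[30,0,0,0,1],[0,0,0,0,1],[0,0,0,0,1]]]'
python3 - <<'E'
from h import *
f=grab_frame("side");P=cloud(f);cv2.imwrite("pics/s5.png",f["img"][:,:,::-1])
H=cv2.cvtColor(f["img"],cv2.COLOR_RGB2HSV)
for n,(u0,u1,v0,v1),lo,hi in [("green",(230,300,170,240),(50,120,80),(85,255,255)),("amber",(290,312,142,162),(5,150,150),(25,255,255)),("white",(272,294,140,160),(0,0,215),(180,60,255)),("blue",(255,275,138,158),(100,120,80),(125,255,255)),("pad",(225,262,205,240),(8,60,120),(25,255,255))]:
    q=P[v0:v1,u0:u1][cv2.inRange(H,lo,hi)[v0:v1,u0:u1]>0];print(n,len(q),np.nanmedian(q,0).round(4))
E
```

```text
clock: 11.85
eef_pos: [0.3496, -0.2814, 0.207]
orientation: [[-1.0, 0.002, -0.001], [0.002, 1.0, 0.0], [0.001, 0.0, -1.0]]
wrist_force: [0.5, -0.6, 0.0]
width: 0.0001
gripper_force: 0.0
green 40 [ 0.4894 -0.0137  0.068 ]
amber 82 [ 0.4423 -0.2856  0.0619]
white 64 [ 0.5153 -0.2736  0.072 ]
blue 83 [ 0.5894 -0.2599  0.0717]
pad 399 [0.516  0.1538 0.1121]
```

View pics/s5.png

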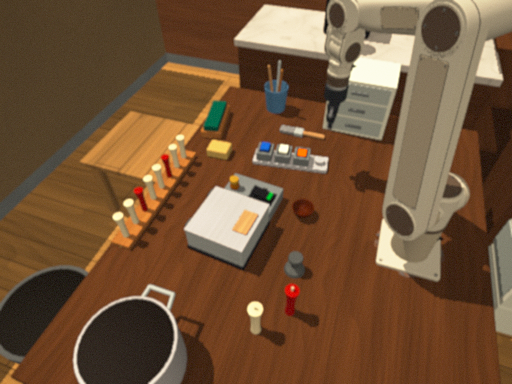

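The picture shows the lid shut (pad at z 0.112), the rocker on (0.068) and amber down (0.062). The white and blue keys are still up, and the candles (255,315), (291,297) and everything else are in place.

```bash
python3 -c "
from bench import hand_in;print(hand_in())"
```

```text
the job is handed in; nothing more can be done
None
```

The job is done and handed in at about 12 s: the lid is shut, the rocker is on and the amber key is fully down, in that order, with the white and blue keys still up and everything else left where it stood.

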